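# Unhitch the model trailer and hold its tongue up

## Robot

A 6-joint arm with a two-finger parallel gripper is mounted at the origin on a cart in front of the work surface, level with it; the furniture and walls round the work are solid. World frame = base frame: x ahead of the robot, y to its left, z up, the work surface at z = 0. Lengths are in mm, angles in rad, forces in N, time in s.
With the tool pointing down it reaches from about 275 to 725 mm from the base axis. Payload 5.6 kg.
Tool frame: the origin (TCP) lies midway between the tips of the shut fingers; the grasp point (between the pads) lies 19 mm behind it (env.grip_depth is the y of the grasp point in the tool frame, in mm); y points along the fingers, z is the direction in which the jaws open and shut, and the axes are right-handed (so a half turn about y gives the same grasp; the last joint's range is limited). The gripper opens to 85 mm and grips with 20 to 120 N. Pads are 22 mm wide; open, the fingers measure 114 mm over their backs; the gripper's body (76 mm by 85 mm) begins 54 mm behind the grasp point. The pads swing forward as they close: fully open they stand 13 mm farther back than shut.
Start: joints at [-0.957, 0.255, 0.108, 0, -1.424, -0.285], TCP at [177.618, -520.523, 231.283] pointing down, gripper open.
Joint ranges: [-2.95, 2.95], [-1.21, 1.97], [-1.09, 1.5], [-2.87, 1.71], [-2.94, -0.07], [-3.05, 3.05]. Speed limits (rad/s): [2.57, 2.57, 3.14, 3.14, 3.14, 3.14].

## Interface

Orientations are given as a 3x3 rotation matrix whose columns are the frame's x, y, z axes.
In Python, from plant import env gives the robot as it stands. The module is installed in compiled form; this text tells all that it offers. Calls block until the motion is done:
- env.move_ptp(position, orientation): joint-space move of the TCP to a pose.
- env.move_straight(position, rot=None, v=150): straight line of the TCP; rot=None keeps the orientation; v is the mean speed in mm/s.
- env.movej(angles): joint-space move.
- env.open() and env.grasp(squeeze=None): open the fingers fully, or close them until they stop; squeeze is the grip in N (None keeps the last).
- env.sleep(seconds).
- env.inverse_kinematics(position, orientation): joint angles nearest the present ones, or None.
- env.camera(name): name is "side" or "top"; returns a dict with "frame" (480x640x3 uint8, red, green, blue), "intrinsics" (3x3 intrinsics, pixels), "R" (3x3) and "t" (3): a world point X has camera coordinates R X + t. Camera axes: x right, y down, z forward; pixel columns grow to the right and rows downward; lengths in mm; the calibration is good to about 2 mm. A picture is of the moment at which its call begins. There is no depth.
A pose or a line that the arm cannot do raises env.MotionError and nothing moves.
- env.close_job(): hands the job in, once; it reports no verdict.
Trained networks look in a picture, given as the dict that the camera call returned (one of the last four; its "shot" number tells which), for a name from the list of things; names that differ only in an ending like _2 or _b are one class to them, and where a whole thing is asked for, a point or a joint stands for the part that bears it (a point fixed in the world has none). Each returns a list of dicts, best first, with "conf" (0 to 1); they miss things now and then, are a little off and sometimes report something else, mostly with a low value. They report only what shows in the picture. A call takes as long as a camera call. They do not tell look-alikes from the thing itself.
- env.boxes_of(picture, target): "position" ([x, y, z] in mm, in world coordinates, good to about 4 mm: the middle of the surface that is visible of it).
Readings, each from a call of its own:
- env.current_clock(): time.
- env.current_qpos(): joint angles.
- env.current_dq(): joint speeds.
- env.current_joint_torque(): joint torques, N m.
- env.current_eef_pos(): TCP position.
- env.current_ee_rot(): TCP orientation.
- env.current_force(): force on the tool from outside, world axes, zero at the start.
- env.current_ft_torque(): the same for the moment, N m.
- env.current_opening(): finger opening in mm.
Only numpy, scipy, OpenCV 4.12 (cv2) and the standard library are available. Lean on these libraries where they do the work, as an engineer would, in place of code of your own. Each camera call takes 0.05 s, during which the arm holds its last target. There are 200 camera calls.

## Task

Unhitch the model trailer from its ball mount. First lift the loose lid off the trailer by its knob and lay it flat on the bare mat, knob up, so that it cannot fall when the trailer tips; then pull the spring latch on the coupler fully sideways towards you and, still gripping it, lift the tongue about 4 cm straight off the ball with the wheels staying where they stand on the mat. Finish while holding the tongue up there, and leave the tree, the van and the paint pot alone.

Things in the scene. Friction and masses are not known exactly. Their poses are not given: they have to be found in the camera images.
- ball_mount: Fixed steel ball hitch on a 90 x 90 x 10 mm dark base plate. Origin on the mat under the ball; z up. The 24 mm ball is centred 46 mm above the mat (top at 58 mm) on a 10 mm post; its underside is cut flat at 39 mm, where the latch's catch hooks under it.
- trailer: Loose model trailer, 0.6 kg: open plywood box (130 x 100 mm, rim 82 mm above the mat), two 44 mm wheels that do not spin (132 mm overall), tongue, grey coupler (40 x 36 mm, top 64 mm high) over the ball. Origin on the mat under the ball while hitched; x points from the ball back to the box (centre at x = 190 mm), y the way the latch is pulled open, z up. Raising the tongue tips it about the wheels.
- hitch_latch (a joint): Sliding spring latch of the coupler, m: 0 shut (catch under the ball), grows to 0.014 at its stop as the grip tab is pulled along the trailer's +y, the side that faces the robot, where the latch's steel arm hangs down beside the coupler. The catch is clear of the ball beyond 0.008. The spring pulls it shut with about 3 N at 0 and 6.5 N at the stop, and slides the raised tongue sideways or the latch shut again when it can.
- latch_grip (a point): Middle of the part to grip of the latch's upright black ribbed tab over the coupler, 92.5 mm above the mat. The tab is 24 mm along the trailer's x, 12 mm along its y, and stands from 69 to 106 mm above the mat with room all round; grip it from above across its 12 mm. Lifting it lifts the tongue.
- socket (a point): Roof of the coupler's socket, in the middle; 58 mm above the mat when seated on the ball. The socket's skirt reaches 19 mm lower, with 1.5 mm play round the ball.
- axle (a point): Middle of the trailer's axle, 195 mm behind the ball along the trailer's x, 22 mm above the mat.
- lid: Loose plywood lid, 0.1 kg, 136 x 106 mm plate 5 mm thick, with a 116 x 86 x 4 mm plug beneath that sits in the box with 2 mm play. Origin at the middle of the plug's underside (78 mm above the mat when on the box, 0 when laid on the mat); z up, x along its long side.
- lid_knob (a point): Point to grip on the lid's upright round aluminium knob, 32 mm above the lid's origin. The knob is 20 mm across and stands from 9 to 42 mm above the lid's origin.
- tree: Loose small conifer model tree, 45 x 39 x 61 mm, bystander; origin under its middle.
- van: Loose brown goods van, 19 x 71 x 36 mm, bystander; origin under its middle, long along its y.
- paint_pot: Loose paint pot with white cap, 31 mm across, 42 mm high, bystander; origin under its middle.
There are look-alikes about, which are no part of the job. Leave any pink look-alike of the lid alone.

How it is judged:
By the outcome, as a careful person would: the job done as asked, in the order asked, and still so for the second after the job is handed in, while the arm keeps its last pose, push and grip.
It also fails if it takes over 51 s, if anything falls off the work surface, if the arm or the gripper's body presses on something with over 40 N, if the wrist force passes 120 N, or if a joint passes its speed limit or range.

## Working session

There is one attempt and no reset: what is moved stays moved. The work goes in short steps, each a Python script; the robot and the scene stay as the last script left them, time stands still between calls to the robot, and variables do not carry over. Pictures are saved under pics/ and viewed, about 8 in all and at most 12, crops included, and the job is handed in when it is done.

```bash
mkdir -p pics; cat > h.py <<'E'
import numpy as np, cv2
from plant import env
def save(p,n,crop=None,s=1):
    f=p["frame"][...,::-1]
    if crop: x0,y0,x1,y1=crop; f=f[y0:y1,x0:x1]
    cv2.imwrite("pics/"+n,cv2.resize(f,None,fx=s,fy=s,interpolation=cv2.INTER_CUBIC))
def proj(p,X):
    c=p["R"]@np.array(X,float)+p["t"]; u=p["intrinsics"]@c; return u[:2]/u[2]
def unproj(p,uv,z):
    R,t=np.array(p["R"]),np.array(p["t"]); d=R.T@np.linalg.solve(p["intrinsics"],[uv[0],uv[1],1.]); C=-R.T@t
    return C+d*(z-C[2])/d[2]
def down(a): # jaws open along world angle a, pointing down
    z=np.array([np.cos(a),np.sin(a),0]); y=np.array([0,0,-1.]); return np.column_stack([np.cross(y,z),y,z])
E
python3 - <<'E'
from h import *
T=env.camera("top");S=env.camera("side")
save(T,"t0.png");save(S,"s0.png")
for p,nm in((T,"top"),(S,"side")):
    print(nm,"cam at",(-np.array(p["R"]).T@p["t"]).round())
    for n in["ball_mount","trailer","latch_grip","lid","lid_knob","tree","van","paint_pot"]:
        for b in env.boxes_of(p,n)[:4]: print(nm,n,round(b["conf"],2),np.round(b["position"]),proj(p,b["position"]).round())
print(env.current_ee_rot(),env.current_clock(),env.grip_depth)
E
```

```text
top cam at [ 340.   15. 1302.]
top ball_mount 0.68 [496. -25.   8.] [333. 259.]
top trailer 0.97 [513.  67.  55.] [294. 248.]
top latch_grip 0.47 [501. -21.  68.] [332. 254.]
top lid 0.96 [355. 152.   8.] [257. 317.]
top lid 0.6 [562. 162.  88.] [252. 224.]
top lid 0.35 [496. -26.  12.] [334. 259.]
top lid_knob 0.75 [348. 148.  11.] [258. 320.]
top lid_knob 0.71 [556. 157.  88.] [254. 227.]
top tree 0.72 [706. -58.  22.] [349. 173.]
top tree 0.39 [386. -72.  41.] [353. 305.]
top van 0.64 [ 698. -189.   31.] [403. 177.]
side cam at [ 585. -912.  601.]
side ball_mount 0.77 [512. -36.   8.] [305. 293.]
side trailer 0.58 [536.  92.  58.] [323. 236.]
side latch_grip 0.76 [508. -21.  68.] [304. 260.]
side lid 0.87 [558. 153.  85.] [336. 210.]
side lid 0.72 [507. -22.  68.] [303. 260.]
side lid 0.63 [359. 141.   8.] [239. 242.]
side lid_knob 0.74 [564. 151.  88.] [339. 209.]
side lid_knob 0.55 [354. 143.   7.] [237. 242.]
side tree 0.64 [533.  86.  57.] [321. 237.]
side tree 0.63 [710. -63.  25.] [417. 298.]
side van 0.68 [ 701. -197.   28.] [420. 346.]
side paint_pot 0.6 [386. -95.  25.] [229. 301.]
[[ 9.46415879e-01  3.62561809e-06 -3.22950435e-01]
 [ 3.22950435e-01 -1.40049240e-05  9.46415879e-01]
 [-1.09155376e-06 -1.00000000e+00 -1.44253774e-05]] 0.9 -18.700000000000003
```

View pics/t0.png

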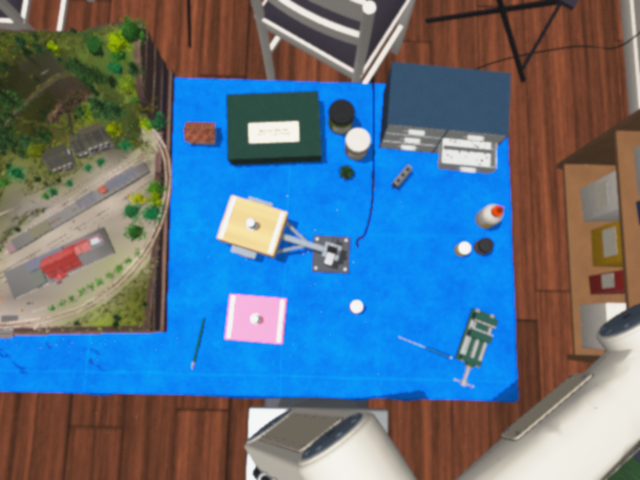

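View pics/s0.png

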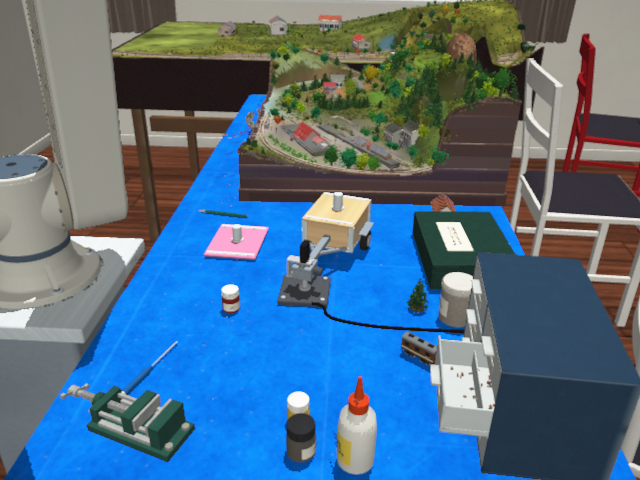

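The top view shows the plywood lid on the trailer box at about (252,225). The pink look-alike lies on the mat at (256,318). The coupler and base plate are at (332,254), the tree at (347,173), the van at (402,177) and the white-capped pot at (357,307). Candidates for the lid are plywood (252,225) and pink (256,318), so I choose the plywood one. I'll check it in a close crop.

```bash
python3 - <<'E'
from h import *
T=env.camera("top");S=env.camera("side")
a=cv2.resize(T["frame"][185:280,205:365,::-1],None,fx=4.9,fy=4.9,interpolation=cv2.INTER_CUBIC)[:, :784]
save(T,"t1.png",(205,185,365,280),4.9); save(S,"s1.png",(270,185,390,315),4.5)
hsv=cv2.cvtColor(T["frame"],cv2.COLOR_RGB2HSV)
m=cv2.inRange(hsv,(12,40,120),(32,255,255)); 
roi=np.zeros_like(m); roi[185:270,205:300]=m[185:270,205:300]
roi=cv2.morphologyEx(roi,cv2.MORPH_CLOSE,np.ones((5,5)))
c=max(cv2.findContours(roi,0,2)[0],key=cv2.contourArea); r=cv2.minAreaRect(c); print(r)
bp=cv2.boxPoints(r); W=np.array([unproj(T,q,87) for q in bp]); print(W.round(1),W.mean(0).round(1))
for i in range(4): d=W[(i+1)%4]-W[i]; print(np.linalg.norm(d).round(1),np.degrees(np.arctan2(d[1],d[0])).round(1))
# dark base plate: not blue
b=(T["frame"][...,2].astype(int)<110).astype(np.uint8)*255
roi=np.zeros_like(b); roi[228:282,306:362]=b[228:282,306:362]
roi=cv2.morphologyEx(roi,cv2.MORPH_CLOSE,np.ones((13,13)))
c=max(cv2.findContours(roi,0,2)[0],key=cv2.contourArea); r=cv2.minAreaRect(c); print("plate",r)
W=np.array([unproj(T,q,10) for q in cv2.boxPoints(r)]); print(W.round(1),W.mean(0).round(1))
E
```

```text
((252.62889099121094, 225.4878692626953), (59.50178146362305, 47.32941818237305), 17.818889617919922)
[[525.7 240.2  87. ]
 [630.7 213.   87. ]
 [591.5  82.3  87. ]
 [487.5 111.3  87. ]] [558.8 161.7  87. ]
108.4 -14.5
136.4 -106.7
108.0 164.4
134.4 73.5
plate ((333.4120178222656, 253.30516052246094), (30.12439727783203, 27.951684951782227), 49.76363754272461)
[[514.2  24.1  10. ]
 [559.3 -26.2  10. ]
 [504.7 -73.9  10. ]
 [460.2 -23.6  10. ]] [509.6 -24.9  10. ]
```

View pics/t1.png

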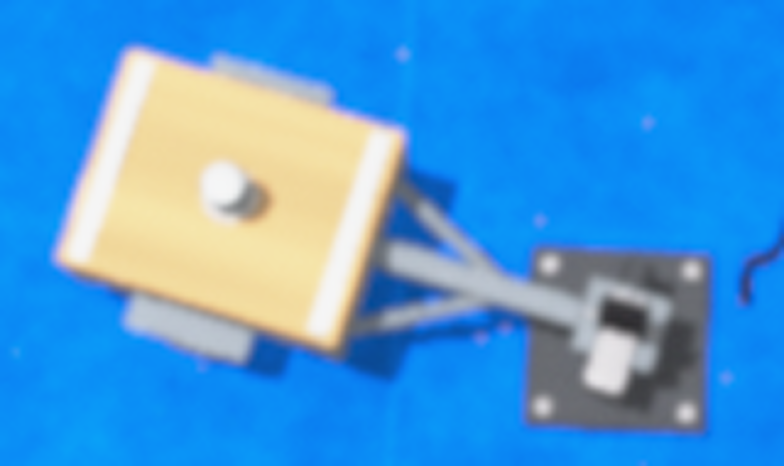

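View pics/s1.png

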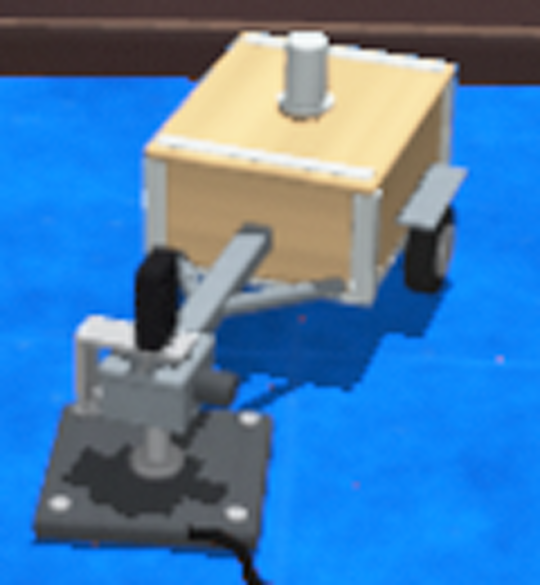

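The close crop confirms it: the knobbed plywood lid sits on the box. The knob top is at crop (222,182), the black tab top at (622,312) and the plate centre at (618,340). Next I combine these into a pose.

```bash
python3 - <<'E'
from h import *
T=env.camera("top");S=env.camera("side")
f=lambda x,y:(205+x/4.9-.4,185+y/4.9-.4)
k=unproj(T,f(222,182),120); L=[unproj(T,f(*q),87) for q in((130,45),(405,130),(340,355),(55,262))]
tab=unproj(T,f(622,312),106); pl=unproj(T,f(618.5,340),10)
g=lambda x,y:(270+x/4.5-.4,185+y/4.5-.4)
print("side knob",unproj(S,g(307,40),120).round(1),"side tab top",unproj(S,g(160,255),106).round(1),"side plate",unproj(S,(lambda c:g(*c))((155,475)),10).round(1))
print("knob",k.round(1),"lid",np.mean(L,0).round(1),"tab",tab.round(1),"plate",pl.round(1))
for A,B in((L[0],L[1]),(L[3],L[2])): d=A-B; print(np.degrees(np.arctan2(d[1],d[0])))
d=k-pl; print("ball->knob",np.hypot(d[0],d[1]),np.degrees(np.arctan2(d[1],d[0])))
d=k-tab; print("tab->knob",np.hypot(d[0],d[1]),np.degrees(np.arctan2(d[1],d[0])))
print("place",unproj(T,(413,275),0).round(1))
for a in(110,74,164,-16):
  for P in([556,158,95],[500,-25,80],[460,-215,30]): print(a,P,np.round(env.inverse_kinematics(P,down(np.radians(a))),2))
E
```

```text
side knob [561.5 155.9 120. ] side tab top [510.6 -21.  106. ] side plate [509.3 -30.9  10. ]
knob [560.7 164.1 120. ] lid [559.9 163.1  87. ] tab [508.  -17.5 106. ] plate [507.7 -18.7  10. ]
73.97314522532838
73.2362275970828
ball->knob 190.36981205623584 73.81189589887522
tab->knob 189.1047043149418 73.81550297475641
place [ 462.8 -217.6    0. ]
110 [556, 158, 95] [ 0.55  0.39 -0.06  0.   -1.12 -1.77]
110 [500, -25, 80] [ 0.26  0.26 -0.29  0.   -1.02 -1.49]
110 [460, -215, 30] [-0.13  0.33 -0.34  0.   -0.9  -1.09]
74 [556, 158, 95] [ 0.55  0.39 -0.06  0.   -1.12 -2.4 ]
74 [500, -25, 80] [ 0.26  0.26 -0.29  0.   -1.02 -2.11]
74 [460, -215, 30] [-0.13  0.33 -0.34  0.   -0.9  -1.72]
164 [556, 158, 95] [ 0.55  0.39 -0.06  0.   -1.12 -0.83]
164 [500, -25, 80] [ 0.26  0.26 -0.29  0.   -1.02 -0.54]
164 [460, -215, 30] [-0.13  0.33 -0.34  0.   -0.9  -0.15]
-16 [556, 158, 95] [ 0.55  0.39 -0.06  0.   -1.12  2.32]
-16 [500, -25, 80] [ 0.26  0.26 -0.29  0.   -1.02  2.6 ]
-16 [460, -215, 30] [-0.13  0.33 -0.34  0.   -0.9   2.99]
```

```bash
python3 - <<'E'
from h import *
R=down(np.radians(163.8)); K=np.array([561,162.5])
env.move_ptp([*K,190],R); env.move_straight([*K,94],v=100)
print("pre",env.current_force())
env.grasp(25); print("open",env.current_opening(),env.current_force(),env.current_clock())
env.move_straight([*K,130],v=60); print(env.current_force(),env.current_opening())
env.move_straight([*K,215],v=120)
T=env.camera("top");S=env.camera("side"); save(S,"s2.png",(190,120,510,360),2.4); print(env.current_clock())
E
```

```text
pre [-0.18046778  0.53162893  0.16120684]
open 19.227743462574598 [0.11218372 0.19829042 1.98859978] 5.5833
[-0.9775761  -0.10113275 -1.22435866] 18.88545005671993
7.2917
```

View pics/s2.png

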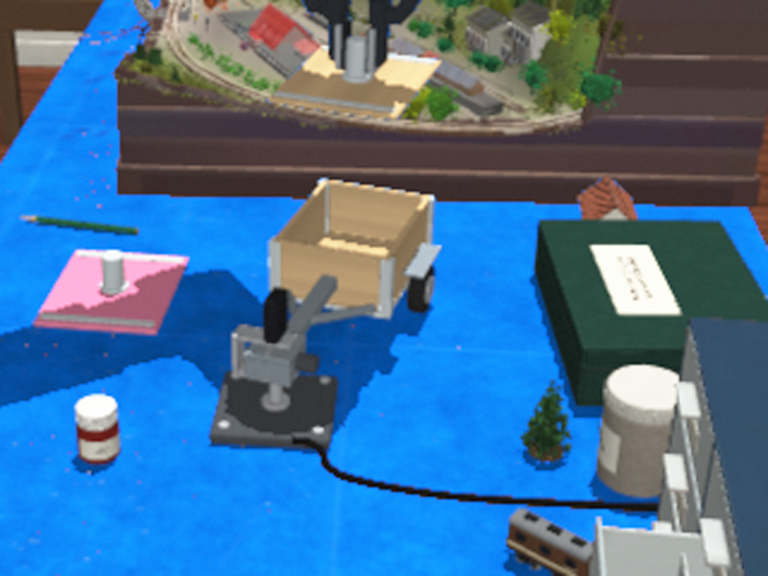

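The lid is held level above the open box at crop (360,80), and the trailer is still hitched. Next I lay the lid on bare mat.

```bash
python3 - <<'E'
from h import *
P=np.array([462,-218])
env.move_straight([*P,215],v=220); env.move_straight([*P,60],v=120); env.move_straight([*P,19],v=40)
print(env.current_force())
z=19
while z>14 and env.current_force()[2]<3: z-=1; env.move_straight([*P,z],v=20)
print(z,env.current_force(),env.current_clock())
env.open(); env.move_straight([*P,150],v=150)
# retreat aside so both cameras see the tab
env.move_ptp([400,-150,230],down(np.radians(163.8)))
T=env.camera("top");S=env.camera("side"); save(S,"s3.png",(150,150,490,420),2.3); save(T,"t3.png",(190,170,490,340),2.6)
print(env.current_clock())
for p in(T,S):
  for n in("latch_grip","lid"):
    for b in env.boxes_of(p,n)[:3]: print(n,round(b["conf"],2),np.round(b["position"]),proj(p,b["position"]).round())
E
```

```text
[ 1.00674479 -0.23241032 -0.52658399]
15 [-3.31513923  1.88765518 10.32807364] 12.8417
15.2083
lid 0.68 [345. 159.   9.] [253. 321.]
lid 0.61 [ 462. -231.    8.] [262. 363.]
lid 0.55 [360. 143.   7.] [240. 242.]
```

View pics/s3.png

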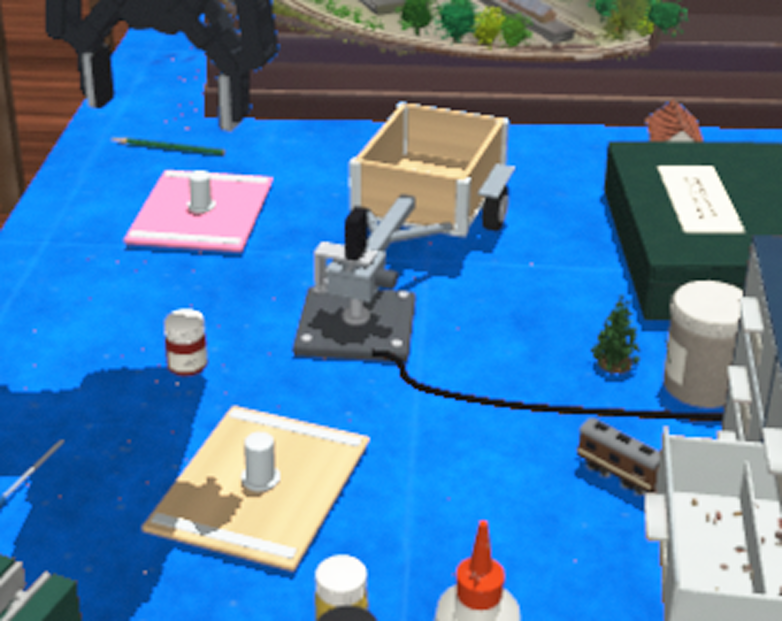

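View pics/t3.png

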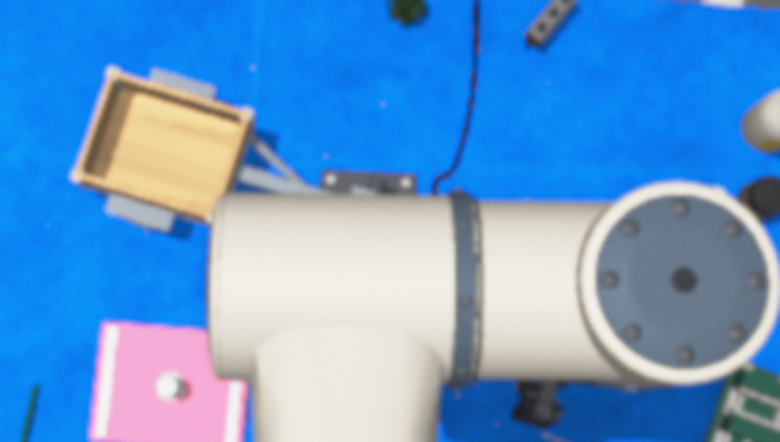

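The lid lies flat on bare mat at side crop (255,490), knob up. The tab is free at side crop (358,232), and the bystanders are untouched. Next I grip the tab and pull until the force shows the stop.

```bash
cat >> h.py <<'E'
A=np.radians(73.8); X=np.array([np.cos(A),np.sin(A),0]); Y=np.array([-np.sin(A),np.cos(A),0])
TAB=np.array([508.8,-18.5,0]); R0=down(np.radians(163.8))
E
python3 - <<'E'
from h import *
up=TAB+[0,0,170]; env.move_ptp(up,R0); env.move_straight(TAB+[0,0,75],v=100)
f0=env.current_force(); print("pre",f0.round(2) if hasattr(f0,'round') else f0)
env.grasp(60); print("open",env.current_opening(),np.round(env.current_force(),2),env.current_clock())
s=0
while s<19:
    s+=1 if s>=9 else 3; env.move_straight(TAB+[0,0,75]+s*Y,v=30)
    f=np.array(env.current_force()); print(s,"fy",round(f@Y,2),"fx",round(f@X,2),"fz",round(f[2],2))
    if f@Y<-12: break
print(env.current_clock(),env.current_opening()); save(env.camera("side"),"s4.png",(230,160,430,320),3.5)
E
```

```text
pre [ 0.58 -0.11 -0.23]
open 11.50002152534147 [-0.48 -0.64  1.3 ] 17.925
3 fy -4.29 fx -0.43 fz -0.67
6 fy -3.97 fx -2.24 fz -0.07
9 fy -4.8 fx -1.11 fz -0.9
10 fy -5.1 fx -1.41 fz -0.89
11 fy -4.44 fx -1.03 fz -2.73
12 fy -5.67 fx -1.54 fz -0.71
13 fy -6.26 fx -2.57 fz -0.97
14 fy -5.36 fx -2.16 fz -1.75
15 fy -5.98 fx -1.14 fz -1.64
16 fy -7.13 fx -1.81 fz -1.98
17 fy -9.85 fx -2.96 fz -4.08
18 fy -12.82 fx -3.3 fz -4.8
20.925 11.134957100619742
```

View pics/s4.png

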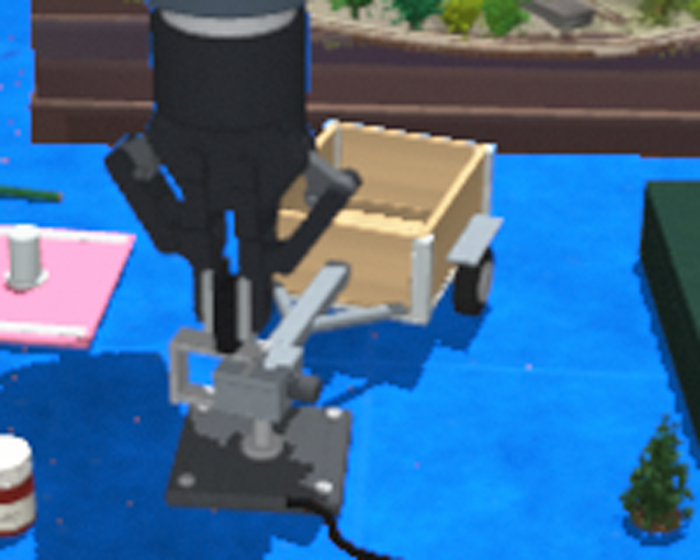

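The latch is fully out: at tab travel of about 16 mm the force rises past the spring's 6.5 N, and the picture shows the steel arm standing clear of the coupler. Next I lift along an arc about the axle. Once the skirt is past the ball, I let the tab return in y so the spring can't drag the trailer sideways.

```bash
python3 - <<'E'
from h import *
from scipy.spatial.transform import Rotation as Ro
from scipy.optimize import brentq
ax=TAB+195*X+[0,0,22]; p0=TAB+[0,0,75]
for d in (0,3,6,9,12,14,16,18,20,23,26,30,35,41):
    s=np.interp(d,[12,16,19,23,27],[16.5,9.5,6,3,1.2])
    th=brentq(lambda t:195*np.sin(t)+36*(np.cos(t)-1)-d,-.01,.5); Q=Ro.from_rotvec(th*Y).as_matrix()
    env.move_straight(ax+Q@(p0-ax)+s*Y,Q@R0,v=30)
    f=np.array(env.current_force()); print(d,round(s,1),"fy",round(f@Y,1),"fx",round(f@X,1),"fz",round(f[2],1),"op",round(env.current_opening(),1))
    if abs(f[2])>25 or np.linalg.norm(f)>30: print("ABORT"); break
print(env.current_clock())
S=env.camera("side");T=env.camera("top"); save(S,"s5.png",(230,150,430,320),3.5);save(T,"t5.png",(190,160,390,310),3.9)
E
```

```text
0 16.5 fy -7.1 fx -2.2 fz -1.3 op 11.3
3 16.5 fy -7.0 fx -1.4 fz -1.0 op 10.7
6 16.5 fy -6.9 fx -0.3 fz -0.9 op 11.0
9 16.5 fy -6.6 fx 0.7 fz -0.9 op 11.2
12 16.5 fy -6.4 fx 1.2 fz 0.6 op 10.9
14 13.0 fy -4.6 fx 0.4 fz 0.9 op 11.5
16 9.5 fy -3.7 fx -0.0 fz 0.8 op 11.0
18 7.2 fy -2.7 fx -0.2 fz -0.6 op 11.3
20 5.2 fy -2.4 fx -0.5 fz -1.2 op 11.4
23 3.0 fy 0.2 fx -0.7 fz 0.0 op 11.1
26 1.6 fy 3.3 fx -1.2 fz -0.3 op 11.5
30 1.2 fy 2.5 fx -2.6 fz -0.7 op 10.8
35 1.2 fy 2.0 fx 0.6 fz -1.2 op 10.9
41 1.2 fy 1.6 fx 0.3 fz -1.7 op 10.9
24.8583
```

View pics/s5.png

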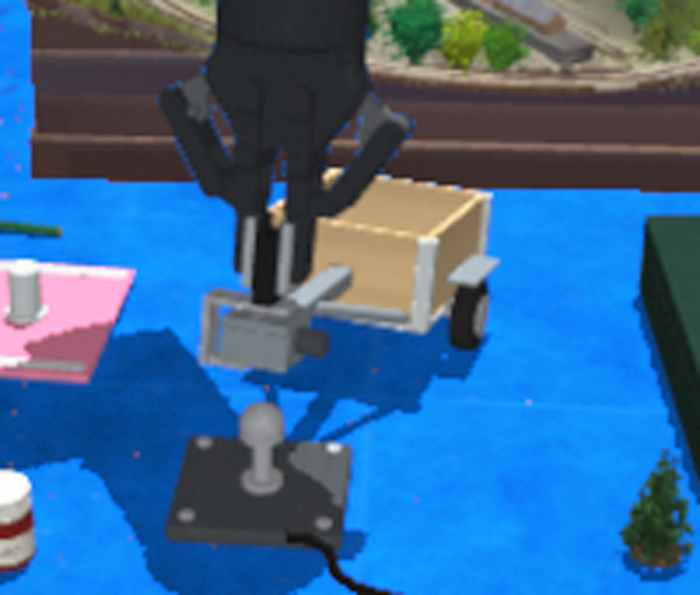

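View pics/t5.png

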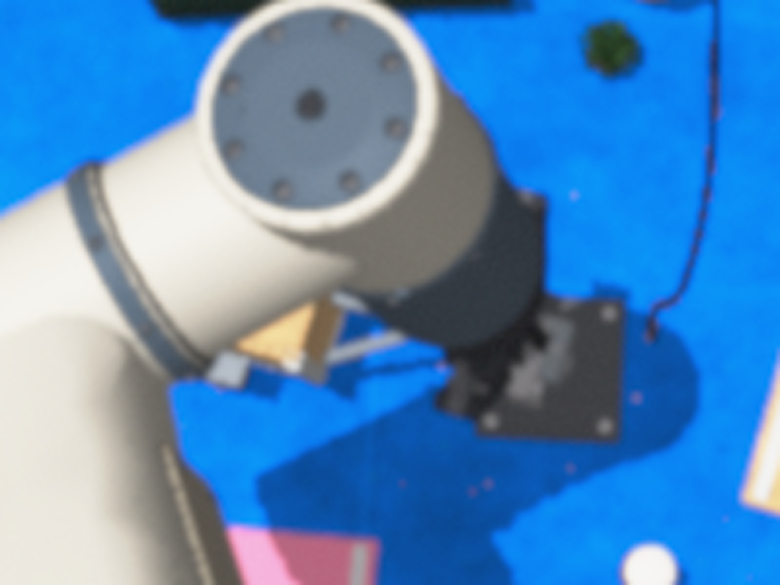

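The tongue hangs clear above the bare ball: coupler underside at crop (255,370), ball top at (262,405). The right wheel stands within about 1 px of where it was. Grip and forces are steady, so I'm handing in.

```bash
python3 - <<'E'
from h import *
env.sleep(0.5); print(np.round(env.current_force(),1),env.current_opening(),np.round(env.current_eef_pos(),1),env.current_clock())
env.close_job()
E
```

```text
[-0.9  1.7 -3.1] 10.918490708719808 [512.2  -2.8 115.6] 25.4583
the job is handed in; nothing more can be done
```

The trailer is unhitched and the job was handed in at 25.5 s, with the arm still gripping the latch tab and holding the tongue about 4 cm above the ball.

- **Lid:** I lifted the plywood lid by its knob and laid it flat on bare mat, knob up, near (462, −218). The pink look-alike was not touched.
- **Latch:** I pulled the tab until the force rose past the spring's 6.5 N, reaching about 12.8 N at the stop.
- **Lift:** I raised the tongue 41 mm by the arm's motion, along an arc about the axle. Once the catch was clear of the ball, I let the tab slide back. This kept the spring from dragging the trailer sideways, but it means the latch is about shut now.

**Last checks:**
- The grip was steady at 10.9 mm opening and the force on the tool was under 4 N.
- The last side picture shows the ball bare below the coupler, and the visible wheel within about 1 px (roughly 1.5 mm) of its place.
- The tree and paint pot are where they were in the last pictures. The van was outside those crops, but was in place after the lid was laid down.

**Not exact:**
- The coupler sits a few mm towards the robot from the ball. By geometry it is also about 11 mm back, from tipping about the axle.
- The two cameras disagreed by up to 12 mm in y on the first measurements. I relied on the top view there.

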